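# Plug in the relay, fit the tumbler lid and hold it at the half-way mark

## Task

Get the small deburring tumbler ready and jog it: plug the yellow relay fully home into the rectangular socket on the tumbler's base, then drop the orange lid into the drum's collar with its lugs through the two notches. Twist the lid clockwise (seen from above), against its spring, until its white marks stand at the yellow half-way marks, well short of the red marks where the lock clicks, and finish while still gripping the lid and holding it steady there. Leave the other things on the bench alone.

Things in the scene. Friction and masses are not known exactly. Their poses are not given: they have to be found in the camera images.
- tumbler: Deburring tumbler, fixed to the bench: blue base 150 (x) x 250 (y) x 50 mm high, origin at the centre of its underside on the bench, z up. On its +y half stands a grey drum, 112 mm across, top (collar) 120 mm above the bench; on its -y half a black socket block 54 x 68 mm, top 76 mm above the bench.
- collar (a point): Centre of the drum's mouth at the collar's top, 55 mm from the tumbler's origin along its +y, 120 mm up. Round hole of radius 34.5 mm through a 7 mm lip, with two notches at the tumbler's +x and -x sides, 19 mm wide at the inner edge, reaching to radius 43 mm. Under the lip the lid's lugs can turn clockwise from above; stops block the other way.
- half_mark (a point): One of two yellow half-way marks on the collar's rim, 51 mm from the mouth's centre, 45 degrees clockwise (from above) of the white mark at the +x notch; the other lies opposite. White marks show the notches.
- lock_mark (a point): One of two red lock marks on the collar's rim, 51 mm from the mouth's centre, 85 degrees clockwise of the white mark at the +x notch. Spring nubs in the channel begin to resist the lid at about 56 degrees and the lock clicks at about 80 degrees.
- socket (a point): Centre of the socket hole's mouth, 78 mm from the tumbler's origin along its -y, 76 mm above the bench. The hole is 27 mm along the tumbler's x, 41 mm along its y, 20 mm deep, with a small chamfer.
- relay: Yellow block relay, loose, 70 g, upright, origin at the centre of its underside. Grey plug foot 23.6 (x) x 37.6 (y) x 16 mm high, yellow head 30 (x) x 46 (y) mm from 16 to 56 mm up. Fully home, the head's shoulder rests on the socket block (origin 16 mm below the socket's mouth). Fits either way round, its x along the tumbler's x.
- lid: Orange bayonet lid, loose, 150 g, origin at the centre of its underside, z up. Black neck of radius 32 mm from 0 to 17 mm up, orange disc of radius 45 mm from 17 to 25 mm, on it a grip bar 64 mm along x, 20 mm thick (y), from 25 to 65 mm up. White marks at the bar's ends. Either way round fits. Seated, the origin is 17 mm below the collar's top.
- lid_lug (a point): Outer end of one of the lid's two steel lugs, 41 mm from its axis along +x at the foot of the neck (the other at -x, both under the ends of the bar). Lugs are 14 mm wide and 7 mm high. The lid's x must lie along the tumbler's x to enter the notches; under the lip it can rise about 3 mm.
- driver (a joint): Sprung driver ring in the drum, pushed round by the lid's lugs; rad, 0 at rest, grows as the lid turns clockwise from above. The lid turns about 5 degrees (0.09 rad) before it meets the ring, so it reads about 0.7 with the lid at half-way. It pushes back with 0.05 N m at 0 and 0.15 N m at 0.7, and turns the lid back if let go.
- tape_duct: Small roll of black tape, 58 mm across, 19 mm high, a bystander lying on the bench; origin at its underside.
- offcut: Small orange-brown wooden offcut, 50 x 75 x 36 mm, a bystander lying on the bench; origin at its underside.
Things that resemble listed ones, but are neither listed nor needed, are in the scene too. Several things have the shape of the lid; the one meant has the colours described above. Leave any turquoise look-alike of the relay alone.

How it is judged:
By the outcome, as a careful person would: the job done as asked, in the order asked, and still so for the second after the job is handed in, while the arm keeps its last pose, push and grip.
It also fails if it takes over 61 s, if anything falls off the work surface, if the arm or the gripper's body presses on something with over 40 N, if the wrist force passes 120 N, or if a joint passes its speed limit or range.

## Robot

A 6-joint arm with a two-finger parallel gripper is mounted at the origin on a cart in front of the work surface, level with it; the furniture and walls round the work are solid. World frame = base frame: x ahead of the robot, y to its left, z up, the work surface at z = 0. Lengths are in m, angles in rad, forces in N, time in s.
With the tool pointing down it reaches from about 0.3 to 0.85 m from the base axis. Payload 4.2 kg.
Tool frame: the origin (TCP) lies midway between the tips of the shut fingers; the grasp point (between the pads) lies 19 mm behind it (robot.grip_point_offset is the distance from the TCP to the grasp point, in m); z points along the fingers, y is the line along which they close (so a half turn about z gives the same grasp; the last joint's range is limited). The gripper opens to 91 mm and grips with 3 to 60 N. Pads are 32 mm wide; open, the fingers measure 118 mm over their backs; the gripper's body (76 mm by 178 mm) begins 60 mm behind the grasp point.
Start: joints at [1.283, 0.32, 1.565, -0, 1.257, -0.02], TCP at [0.152, 0.555, 0.214] pointing down, gripper open.
Joint ranges: [-3.11, 3.11], [-0.84, 2.01], [0.21, 2.61], [-1.34, 4.49], [0.05, 2.63], [-2.56, 2.56]. Speed limits (rad/s): [2.57, 2.57, 3.14, 3.14, 3.14, 3.14].

## Interface

Orientations are given as [roll, pitch, yaw] about the fixed x, y, z axes, in that order (R = Rz(yaw) Ry(pitch) Rx(roll)).
In Python, from plant import robot gives the robot as it stands. Calls block until the motion is done:
- robot.move_pose(position, orientation): joint-space move of the TCP to a pose.
- robot.move_l(position, attitude=None, vel=0.15, max_force=None): straight line of the TCP; attitude=None keeps the orientation; vel is the mean speed in m/s. With max_force (N) it stops when the force on the tool has changed by that much, and returns True; else False.
- robot.goto_joints(angles): joint-space move.
- robot.ungrasp() and robot.clamp(newtons=None): open the fingers fully, or close them until they stop; newtons is the grip in N (None keeps the last).
- robot.wait(seconds).
- robot.solve_ik(position, orientation): joint angles nearest the present ones, or None.
- robot.grab_frame(name): name is "scene" or "top"; returns a dict with "color" (400x640x3 uint8, blue, green, red), "intrinsics" (3x3 intrinsics, pixels), "view" (4x4, takes a point from world to camera coordinates). Camera axes: x right, y down, z forward; pixel columns grow to the right and rows downward; lengths in m; the calibration is good to about 2 mm. A picture is of the moment at which its call begins. There is no depth.
A pose or a line that the arm cannot do raises robot.IKError and nothing moves.
- robot.finish_job(): hands the job in; it is judged then, once.
Readings, each from a call of its own:
- robot.read_time_s(): time.
- robot.read_qpos(): joint angles.
- robot.read_dq(): joint speeds.
- robot.read_tau(): joint torques, N m.
- robot.read_position(): TCP position.
- robot.read_ee_rot(): TCP orientation.
- robot.read_ft_force(): force on the tool from outside, world axes, zero at the start.
- robot.read_moment(): the same for the moment, N m.
- robot.read_opening(): finger opening in m.
- robot.read_grasp_force(): force on a finger pad.
Only numpy, scipy, OpenCV 4.12 (cv2) and the standard library are available. Lean on these libraries where they do the work, as an engineer would, in place of code of your own. Each camera call takes 0.05 s, during which the arm holds its last target. There are 200 camera calls.

## Working session

There is one attempt and no reset: what is moved stays moved. The work goes in short steps, each a Python script; the robot and the scene stay as the last script left them, time stands still between calls to the robot, and variables do not carry over. Pictures are saved under pics/ and viewed, at most 10 in all, crops included, and the job is handed in when it is done.

```bash
ls; mkdir -p pics; python3 - <<'E'
from plant import robot
import cv2,numpy as np
for n in("scene","top"):
    f=robot.grab_frame(n);cv2.imwrite(f"pics/{n}0.png",f["color"])
    np.savez(f"{n}.npz",K=f["intrinsics"],V=f["view"]);print(n,f["intrinsics"].round(1).tolist(),f["view"].round(3).tolist())
print(robot.read_time_s(),robot.read_ee_rot(),robot.grip_point_offset)
E
```

```text
pics
scene [[424.2, 0.0, 321.3], [0.0, 424.2, 197.2], [0.0, 0.0, 1.0]] [[-0.895, -0.446, -0.005, 0.524], [-0.177, 0.365, -0.914, 0.147], [0.41, -0.817, -0.405, 1.179], [0.0, 0.0, 0.0, 1.0]]
top [[464.2, 0.0, 314.2], [0.0, 464.2, 202.9], [0.0, 0.0, 1.0]] [[0.166, -0.986, -0.003, 0.031], [-0.922, -0.154, -0.356, 0.53], [0.35, 0.061, -0.935, 1.145], [0.0, 0.0, 0.0, 1.0]]
0.1 [-3.14004359e+00 -1.05532471e-05  2.87383024e+00] 0.0188
```

View pics/top0.png

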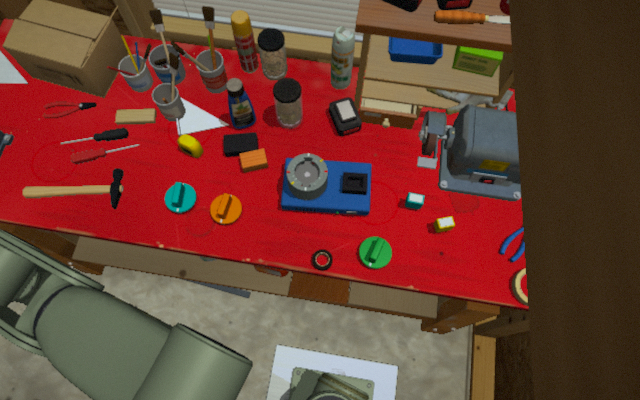

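View pics/scene0.png

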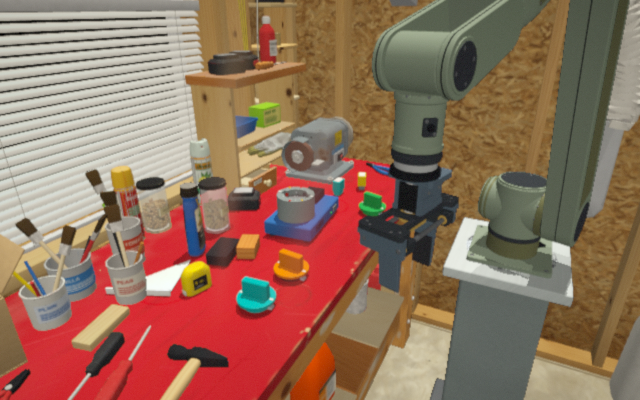

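Candidates in the top view:
- **Lids:** turquoise (180,198), orange (226,209), green (375,252). The orange one fits the description.
- **Relays:** yellow (444,224), turquoise (414,200). The yellow one fits.

I'll confirm both in one crop and compute the poses at the same time.

```bash
cat > h.py <<'E'
import numpy as np,cv2
def cam(n):
    d=np.load(f"{n}.npz");return d["K"],d["V"]
def ray(n,u,v,z):
    K,V=cam(n);R=V[:3,:3];c=-R.T@V[:3,3];d=R.T@np.linalg.solve(K,[u,v,1.]);return c+d*(z-c[2])/d[2]
def proj(n,P):
    K,V=cam(n);p=(V[:3,:3]@np.atleast_2d(P).T+V[:3,3:]);p=K@p;return (p[:2]/p[2]).T
E
python3 - <<'E'
import cv2,numpy as np
from h import *
im=cv2.imread("pics/top0.png")
a=cv2.resize(im[180:245,190:270],None,fx=5,fy=5,interpolation=cv2.INTER_CUBIC)
b=cv2.resize(im[185:250,395:470],None,fx=5,fy=5,interpolation=cv2.INTER_CUBIC)
c=cv2.resize(im[150:220,275:380],None,fx=3.8,fy=3.8,interpolation=cv2.INTER_CUBIC)
o=np.zeros((325+c.shape[0],775,3),np.uint8);o[:325,:400]=a;o[:325,400:]=b;o[325:,:c.shape[1]]=c
cv2.imwrite("pics/crop0.png",o)
for n,u,v,z in[("top",226,209,.02),("top",444,222,.056),("top",306,172,.12),("top",354,183,.076),("scene",291,265,.02),("scene",361,178,.05)]:print(n,u,v,ray(n,u,v,z).round(3))
hsv=cv2.cvtColor(im,cv2.COLOR_BGR2HSV);print(hsv[200,290],hsv[209,226],hsv[222,444],hsv[215,215])
E
```

```text
top 226 209 [0.487 0.367 0.02 ]
top 444 222 [ 0.537 -0.238  0.056]
top 306 172 [0.593 0.153 0.12 ]
top 354 183 [0.602 0.02  0.076]
scene 291 265 [0.493 0.359 0.02 ]
scene 361 178 [ 0.53  -0.214  0.05 ]
[107 198 139] [ 14 252 101] [ 88  16 212] [ 16 255 180]
```

View pics/crop0.png

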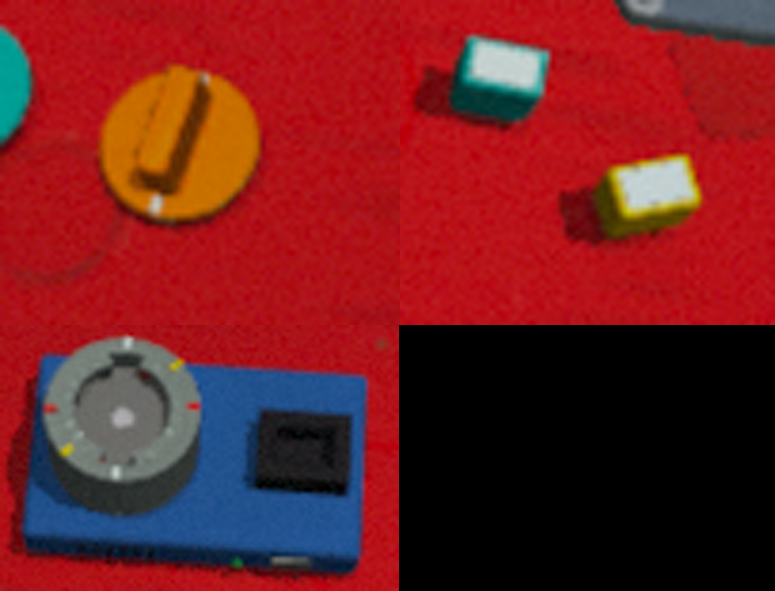

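Confirmed: the orange lid has white marks, and its bar runs about 20° off the image's vertical. The yellow relay is at (444,224). The tumbler has its +x notch up in the image, with drum centre (307,172) and socket (354,183). Next I fit the poses by silhouette in both views.

```bash
cat >> h.py <<'E'
from scipy.optimize import minimize,least_squares
def box(sx,sy,z0,z1):return np.array([[x,y,z] for x in(-sx/2,sx/2) for y in(-sy/2,sy/2) for z in(z0,z1)])
def cyl(r,z0,z1):
    t=np.linspace(0,2*np.pi,40,endpoint=False);return np.vstack([np.c_[r*np.cos(t),r*np.sin(t),0*t+z] for z in(z0,z1)])
S=4
def tf(p,P,z=0):
    c,s=np.cos(p[2]),np.sin(p[2]);return P@np.array([[c,s,0],[-s,c,0],[0,0,1]])+[p[0],p[1],z]
def sil(n,p,parts,win,z=0):
    x,y,w,h=win;m=np.zeros((h*S,w*S),np.uint8)
    for P in parts:
        q=(proj(n,tf(p,P,z))+.5-[x,y])*S-.5
        cv2.fillConvexPoly(m,cv2.convexHull(np.round(q*16).astype(np.int32)),255,shift=4)
    return cv2.resize(m,(w,h),interpolation=cv2.INTER_AREA)/255.
def mask(im,lo,hi):
    return cv2.inRange(cv2.cvtColor(im,cv2.COLOR_BGR2HSV),np.array(lo),np.array(hi))/255.
def fit(views,p0,parts,z=0):
    sc=np.array([.01,.01,.1])
    f=lambda q:sum(np.abs(sil(n,p0+q*sc,parts,w,z)-m[w[1]:w[1]+w[3],w[0]:w[0]+w[2]]).sum() for n,m,w in views)
    r=None;x=np.zeros(3)
    for k in(1,.3):
        sx=np.vstack([x,x+k*np.eye(3)]);r=minimize(f,x,method="Nelder-Mead",options=dict(initial_simplex=sx,xatol=.01,fatol=.1));x=r.x
    return p0+x*sc,r.fun
LID=[cyl(.045,.017,.025),box(.064,.020,.025,.065)]
REL=[box(.030,.046,.016,.056)]
E
cat > fit0.py <<'E'
from h import *
T=cv2.imread("pics/top0.png");C=cv2.imread("pics/scene0.png")
lo,hi=(9,150,60),(22,255,255)
def blob(m,u,v,r=6):
    m=cv2.morphologyEx((m*255).astype(np.uint8),cv2.MORPH_CLOSE,np.ones((3,3)))
    n,l,s,c=cv2.connectedComponentsWithStats(m);k=min(range(1,n),key=lambda i:np.hypot(*(c[i]-[u,v]))+(1e3 if s[i,4]<15 else 0))
    return (l==k)*1.,s[k]
def win(s,p=8):return (max(s[0]-p,0),max(s[1]-p,0),s[2]+2*p,s[3]+2*p)
def run(name,p0s,parts,r):
    vs=[]
    for n,im,(u,v),l,h in r:
        m,s=blob(mask(im,l,h),u,v);print(n,s);vs.append((n,m,win(s)))
    for sub in(vs,vs[:1],vs[1:]):
        b=min((fit(sub,np.array(p),parts) for p in p0s),key=lambda t:t[1]);print(name,len(sub),b[0].round(4),round(b[1],1))
run("lid",[[.49,.363,a] for a in(-.3,.1,.5)],LID,[("top",T,(226,209),lo,hi),("scene",C,(291,265),lo,hi)])
# yellow + its white label (unsaturated bright)
Y=[(("top",T,(444,224))),(("scene",C,(361,180)))]
vs=[]
for n,im,(u,v) in Y:
    m=np.maximum(mask(im,(22,100,50),(36,255,255)),mask(im,(0,0,130),(180,110,255)))
    g=np.zeros_like(m);g[v-14:v+14,u-16:u+16]=1;m,s=blob(m*g,u,v);print(n,s);vs.append((n,m,win(s,5)))
for sub in(vs,vs[:1],vs[1:]):
    b=sorted((fit(sub,np.array([.535,-.23,a]),REL) for a in np.arange(-1.2,1.8,.4)),key=lambda t:t[1]);print("rel",[(t[0].round(4),round(t[1],1)) for t in b[:2]])
# tumbler points
def cp(x,y):return(275+x/3.8+.5/3.8-.5,150+(y-325)/3.8+.5/3.8-.5)
a=np.deg2rad([0,180,-45,135,-85,95])
M=np.c_[.051*np.cos(a),.055+.051*np.sin(a),0*a+.12];B=np.array([[.075,-.125,.05],[-.075,-.125,.05],[-.075,.125,.05]])
px=np.array([cp(*q) for q in[(128,342),(116,472),(177,365),(67,450),(194,407),(51,409),(366,377),(357,556),(26,540)]])
P=np.vstack([M,B]);r=least_squares(lambda p:(proj("top",tf(p,P))-px).ravel(),[.59,.1,0]);print("tum",r.x.round(4),r.fun.reshape(-1,2).round(1).tolist())
print("scene proj",proj("scene",tf(r.x,P)).round(0).tolist())
E
python3 fit0.py
```

```text
top [210 193  32  32 777]
scene [273 249  36  31 802]
lid 2 [ 0.4876  0.3688 -0.2499] 83.1
lid 1 [ 0.4876  0.3686 -0.235 ] 27.2
lid 1 [ 0.4868  0.3706 -0.2348] 49.1
top [434 216  21  16 237]
scene [358 172   8  15 101]
rel [(array([ 0.5387, -0.2409,  0.3704]), np.float64(79.9)), (array([ 0.5393, -0.241 ,  0.3707]), np.float64(80.2))]
rel [(array([ 0.5401, -0.243 ,  0.4976]), np.float64(49.6)), (array([ 0.5397, -0.243 ,  0.4917]), np.float64(49.8))]
rel [(array([ 0.5379, -0.2406,  0.3696]), np.float64(24.6)), (array([ 0.5388, -0.2403,  0.37  ]), np.float64(25.0))]
tum [0.6002 0.0963 0.0938] [[-0.1, 0.4], [0.1, 0.6], [-0.2, 0.2], [-0.0, 0.4], [0.0, 0.0], [-0.2, 0.0], [0.6, -1.2], [1.4, 0.6], [-1.5, -1.3]]
scene proj [[280.0, 191.0], [311.0, 195.0], [289.0, 187.0], [302.0, 199.0], [301.0, 187.0], [289.0, 200.0], [298.0, 189.0], [339.0, 195.0], [310.0, 229.0]]
```

```bash
python3 - <<'E'
from plant import robot
from h import *
print("turq",ray("top",416,198,.056).round(3),"green",ray("top",375,252,.03).round(3),"bench offcut",ray("top",253,160,.036).round(3))
t=np.array([.6002,.0963,.0938])
so=tf(t,np.array([[0,-.078,0]]))[0];co=tf(t,np.array([[0,.055,0]]))[0];print(so,co)
pi=np.pi
w=lambda a:(a+pi)%(2*pi)-pi
for nm,xy,z,ys in[("rel",(.5387,-.2415),.023,(.42+pi/2,.42-pi/2)),("sock",so[:2],.09,(.094+pi/2,.094-pi/2)),("lid",(.4876,.369),.033,(-.24,-.24+pi)),("col",co[:2],.137,(.094,.094+pi)),("tw",co[:2],.137,(.094-.785,.094+pi-.785))]:
    for y in ys:
        for zz in(z,z+.15):
            q=robot.solve_ik([*xy,zz],[pi,0,w(y)]);print(nm,round(w(y),2),zz,None if q is None else np.round(q,2))
E
```

```text
turq [ 0.594 -0.156  0.056] green [ 0.429 -0.065  0.03 ] bench offcut [0.643 0.32  0.036]
[0.60750568 0.01864289 0.        ] [0.59504856 0.15105822 0.        ]
rel 1.99 0.023 [-0.44  0.52  1.77  0.    0.85 -0.86]
rel 1.99 0.173 [-0.44  0.37  1.59  0.    1.18 -0.86]
rel -1.15 0.023 [-0.44  0.52  1.77 -0.    0.85  2.28]
rel -1.15 0.173 [-0.44  0.37  1.59 -0.    1.18  2.28]
sock 1.66 0.09 [ 0.01  0.47  1.66 -0.    1.01 -0.08]
sock 1.66 0.24 [ 0.01  0.36  1.44  0.    1.34 -0.08]
sock -1.48 0.09 None
sock -1.48 0.24 None
lid -0.24 0.033 [ 0.63  0.54  1.71 -0.    0.89  2.44]
lid -0.24 0.183 [ 0.63  0.4   1.53 -0.    1.22  2.44]
lid 2.9 0.033 [ 0.63  0.54  1.71  0.    0.89 -0.7 ]
lid 2.9 0.183 [ 0.63  0.4   1.53  0.    1.22 -0.7 ]
col 0.09 0.137 [ 0.23  0.44  1.59 -0.    1.12  1.71]
col 0.09 0.28700000000000003 [ 0.23  0.35  1.34 -0.    1.45  1.71]
col -3.05 0.137 [ 0.23  0.44  1.59  0.    1.12 -1.43]
col -3.05 0.28700000000000003 [ 0.23  0.35  1.34  0.    1.45 -1.43]
tw -0.69 0.137 [ 0.23  0.44  1.59 -0.    1.12  2.49]
tw -0.69 0.28700000000000003 [ 0.23  0.35  1.34 -0.    1.45  2.49]
tw 2.45 0.137 [ 0.23  0.44  1.59  0.    1.12 -0.65]
tw 2.45 0.28700000000000003 [ 0.23  0.35  1.34  0.    1.45 -0.65]
```

```bash
python3 - <<'E'
from plant import robot
from h import *
pi=np.pi
robot.move_pose([.5387,-.2415,.15],[pi,0,.42+pi/2])
print(robot.move_l([.5387,-.2415,.023],max_force=15))
robot.clamp(25);print(robot.read_opening(),robot.read_grasp_force())
robot.move_l([.5387,-.2415,.20],vel=.2)
so=np.array([.6075,.0186])
robot.move_pose([*so,.17],[pi,0,.094+pi/2]);robot.wait(.2)
for n in("top","scene"):
    f=robot.grab_frame(n);cv2.imwrite(f"pics/{n}1.png",f["color"])
print(robot.read_position(),robot.read_ee_rot(),robot.read_opening(),robot.read_time_s(),robot.read_ft_force())
a=cv2.imread("pics/top1.png")[130:230,270:400];b=cv2.imread("pics/scene1.png")[130:240,250:380]
r=lambda i:cv2.resize(i,(400,400*i.shape[0]//i.shape[1]*1),interpolation=cv2.INTER_CUBIC)
a,b=r(a),r(b);h=min(len(a),len(b));cv2.imwrite("pics/crop1.png",np.hstack([a[:h],b[:h]]))
E
```

```text
False
0.02987326184150234 24.999960064888
[0.60754106 0.0176259  0.1702023 ] [3.14127531e+00 7.96930523e-05 1.66338474e+00] 0.030017909539985132 7.55 [ 0.30306401 -0.77708348 -0.45332894]
```

View pics/crop1.png

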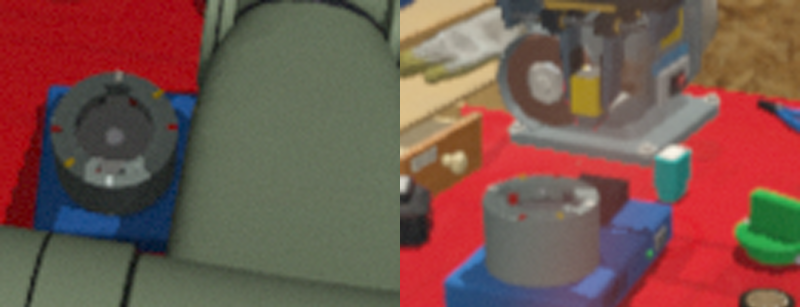

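The relay is held across its 30 mm faces. In the right-hand scene crop the yellow head is at (585,95), clear above the socket. The arm blocks the top view, so I'll check the in-hand offset and the drum in the scene view.

```bash
python3 - <<'E'
from h import *
C=cv2.imread("pics/scene1.png")
m=mask(C,(22,100,50),(36,255,255));g=np.zeros_like(m);g[145:185,300:330]=1;m*=g
ys,xs=np.nonzero(m);w=(xs.min()-5,ys.min()-5,np.ptp(xs)+11,np.ptp(ys)+11);print(w,m.sum())
y0=1.66338-np.pi/2
def f(q):
    p=[.60754+q[0]*.005,.01763+q[1]*.005,y0];return np.abs(sil("scene",p,REL,w,.1472+q[2]*.005)-m[w[1]:w[1]+w[3],w[0]:w[0]+w[2]]).sum()
for fx in(0,1):
  for s in((0,0),(.5,.5),(-.5,-.5)):
    g2=(lambda q:f([q[0]*fx,q[1],0]))
    r=minimize(g2,s,method="Nelder-Mead",options=dict(initial_simplex=np.array([s,np.add(s,[1,0]),np.add(s,[0,1])]),xatol=.02));print(fx,(r.x*5).round(2),r.fun)
# scene check of tumbler marks: drum silhouette vs grey, report offset of marks
t=np.array([.6002,.0963,.0938]);a=np.deg2rad([0,180,-45,135,-85,95])
M=np.c_[.051*np.cos(a),.055+.051*np.sin(a),0*a+.12];pr=proj("scene",tf(t,M))
hsv=cv2.cvtColor(C,cv2.COLOR_BGR2HSV).astype(int)
for k in(2,3,4,5):
    u,v=pr[k].round().astype(int);sub=hsv[v-5:v+6,u-5:u+6]
    c=((sub[...,1]>110)&(sub[...,2]>70)&((abs(sub[...,0]-26)<8) if k<4 else ((sub[...,0]<8)|(sub[...,0]>172))))
    yy,xx=np.nonzero(c);print(k,pr[k].round(1),len(xx),(xx.mean()+u-5,yy.mean()+v-5) if len(xx) else None)
# yellow/red/white in top image with centroid: refine
T=cv2.cvtColor(cv2.imread("pics/top0.png"),cv2.COLOR_BGR2HSV).astype(int);pt=proj("top",tf(t,M));o=[]
for k in range(6):
    u,v=pt[k].round().astype(int);sub=T[v-3:v+4,u-3:u+4]
    wgt=(np.clip(sub[...,2]-175,0,None) if k<2 else np.clip(sub[...,1]-90,0,None)).astype(float)
    yy,xx=np.mgrid[-3:4,-3:4];o.append([u+(wgt*xx).sum()/wgt.sum(),v+(wgt*yy).sum()/wgt.sum()])
o=np.array(o);r=least_squares(lambda p:(proj("top",tf(p,M))-o).ravel(),t);print(o.round(1).tolist(),r.x.round(4),r.fun.round(1))
E
```

```text
(np.int64(300), np.int64(149), np.int64(20), np.int64(23)) 104.0
0 [-0.74  2.73] 120.51764705882353
0 [ 7.2  -3.77] 119.0078431372549
0 [-0.93 -3.77] 119.0078431372549
1 [ 6.06 -0.23] 118.84313725490196
1 [ 3.2  -1.51] 118.27843137254902
1 [ 3.2  -1.51] 118.27843137254902
2 [289.5 186.9] 0 None
3 [301.7 199.4] 2 (np.float64(301.5), np.float64(200.0))
4 [300.9 186.5] 62 (np.float64(301.2258064516129), np.float64(184.33870967741936))
5 [289.4 199.8] 6 (np.float64(287.1666666666667), np.float64(196.83333333333334))
[[308.0, 154.4], [305.0, 188.5], [322.3, 158.6], [291.9, 182.7], [327.8, 171.0], [286.1, 171.8]] [0.6017 0.0962 0.0958] [ 0.3 -0.3  0.4  0.  -1.1  1.3  0.5 -0.3 -2.  -0.2  1.9 -0.4]
```

```bash
cat > ins.py <<'E'
from plant import robot
from h import *
so=tf([.6008,.0963,.094],np.array([[0,-.078,0]]))[0][:2]
u=np.array([np.cos(.094),np.sin(.094)]);v=np.array([-u[1],u[0]])
robot.move_l([*so,.105],[np.pi,0,.094+np.pi/2])
ok=False
for dx,dy in[(0,0),(0,2),(0,-2),(2,0),(-2,0),(2,2),(2,-2),(-2,2),(-2,-2),(0,4),(0,-4)]:
    p=so+(u*dx+v*dy)*1e-3
    robot.move_l([*p,.103],vel=.05)
    f0=robot.read_ft_force();hit=robot.move_l([*p,.0915],vel=.03,max_force=8);q=robot.read_position()
    print(dx,dy,hit,q.round(4),(robot.read_ft_force()-f0).round(1),robot.read_moment().round(2))
    if q[2]<.0945:ok=True;break
if ok:
    hit=robot.move_l([*q[:2],.080],vel=.03,max_force=20);print(hit,robot.read_position().round(4),robot.read_ft_force().round(1))
f=robot.grab_frame("scene");cv2.imwrite("pics/scene2.png",f["color"]);print(robot.read_time_s())
E
python3 ins.py
```

```text
0 0 True [0.6085 0.0186 0.0947] [0.5 0.1 4.1] [-0.05  0.11  0.02]
0 2 True [0.6072 0.0206 0.0934] [-1.  -1.   0.1] [-0.06  0.07  0.04]
True [0.6073 0.0206 0.0825] [-0.9  0.3  2.3]
9.9
```

```bash
python3 - <<'E'
from plant import robot
from h import *
p=robot.read_position()
print(robot.move_l([p[0],p[1],.078],vel=.02,max_force=25),robot.read_position().round(4),robot.read_ft_force().round(1))
robot.ungrasp();p=robot.read_position();robot.move_l([p[0],p[1],.20],vel=.25)
robot.move_pose([.4876,.369,.16],[np.pi,0,2.9])
r=lambda i:cv2.resize(i,(400,320),interpolation=cv2.INTER_CUBIC)
o=[]
for n,(x,y) in(("top",(315,140)),("scene",(270,160))):
    f=robot.grab_frame(n);cv2.imwrite(f"pics/{n}3.png",f["color"]);o.append(r(f["color"][y:y+64,x:x+80]))
cv2.imwrite("pics/crop3.png",np.hstack(o));print(robot.read_time_s(),robot.read_position())
E
```

```text
True [0.6073 0.0206 0.0825] [-0.8  0.2  3.3]
13.2417 [0.48846355 0.36793872 0.16010346]
```

View pics/crop3.png

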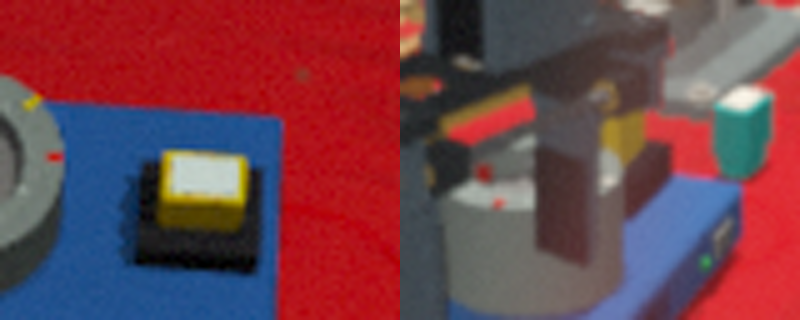

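The relay sits square in its block: yellow head at crop (203,190), black block around it. It stopped hard at TCP z 0.0825, against 0.083 nominal, so it is home. Now the lid.

```bash
cat > lid.py <<'E'
from plant import robot
from h import *
pi=np.pi
robot.move_l([.4876,.3690,.16],[pi,0,2.90])
print(robot.move_l([.4876,.3690,.031],vel=.12,max_force=12),robot.read_position().round(4))
robot.clamp(40);print(robot.read_opening(),robot.read_grasp_force())
robot.move_l([.4876,.3690,.20],vel=.2)
T=.094;co=tf([.6008,.0963,T],np.array([[0,.055,0]]))[0][:2]
robot.move_pose([*co,.20],[pi,0,T-pi])
robot.move_l([*co,.157],vel=.1)
u=np.array([np.cos(T),np.sin(T)]);v=np.array([-u[1],u[0]]);ok=False
for dx,dy in[(0,0),(0,1.5),(0,-1.5),(1.5,0),(-1.5,0),(1.5,1.5),(1.5,-1.5),(-1.5,1.5),(-1.5,-1.5)]:
    p=co+(u*dx+v*dy)*1e-3
    robot.move_l([*p,.154],vel=.05)
    f0=robot.read_ft_force();hit=robot.move_l([*p,.140],vel=.04,max_force=8);q=robot.read_position()
    print(dx,dy,hit,q.round(4),(robot.read_ft_force()-f0).round(1),robot.read_moment().round(2))
    if q[2]<.1465:ok=True;break
if ok:
    print(robot.move_l([*q[:2],.132],vel=.03,max_force=10),robot.read_position().round(4),robot.read_ft_force().round(1),robot.read_moment().round(2))
f=robot.grab_frame("scene");cv2.imwrite("pics/scene4.png",f["color"]);cv2.imwrite("pics/crop4.png",cv2.resize(f["color"][120:240,230:380],(600,480),interpolation=cv2.INTER_CUBIC))
print(robot.read_time_s(),robot.read_opening())
E
python3 lid.py
```

```text
False [0.4881 0.3694 0.0318]
0.019823313778251236 39.998592138290405
0 0 False [0.5952 0.1514 0.1394] [ 0.8  3.4 -0.8] [ 0.59  0.08 -0.02]
True [0.596  0.1516 0.1339] [-0.1 -0.1  3.2] [-0.04  0.06  0.01]
19.425 0.019884372498075682
```

View pics/crop4.png

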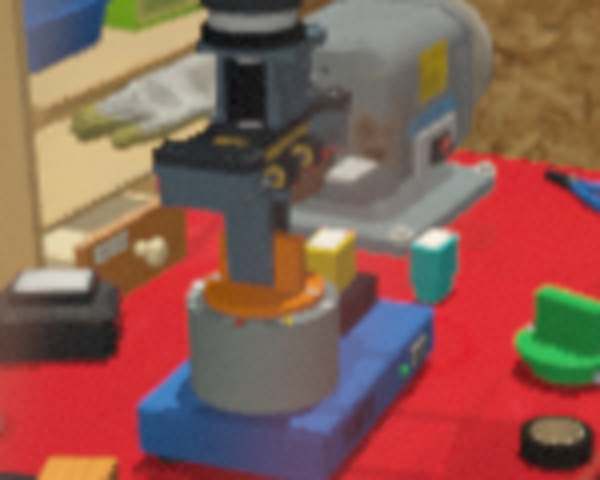

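The lid is seated flush, with the disc on the collar at crop (263,295) and TCP z 0.134. Now twist in steps, watching the moment.

```bash
python3 - <<'E'
from plant import robot
from h import *
p=robot.read_position();T=.094;x=[*p[:2],.1345]
for d in range(5,46,5):
    robot.move_l(x,[np.pi,0,T+np.pi-np.deg2rad(d) ],vel=.02)
    print(d,round(robot.read_time_s(),2),round(np.rad2deg(T+np.pi-robot.read_ee_rot()[2])%360,2),robot.read_position().round(4),robot.read_ft_force().round(1),robot.read_moment().round(3))
    if abs(robot.read_moment()[2])>.8 or np.abs(robot.read_ft_force()).max()>20:print("stop");break
robot.wait(.5);print(robot.read_opening(),robot.read_dq().round(3),robot.read_time_s())
r=[]
for n,(a,b) in(("top",(270,130)),("scene",(250,160))):
    f=robot.grab_frame(n);cv2.imwrite(f"pics/{n}5.png",f["color"]);r.append(cv2.resize(f["color"][b:b+80,a:a+80],(400,400),interpolation=cv2.INTER_CUBIC))
cv2.imwrite("pics/crop5.png",np.hstack(r))
E
```

```text
5 19.68 4.87 [0.596  0.1516 0.1343] [-0.4  1.7 -0.9] [ 0.32  -0.04   0.015]
10 19.93 9.8 [0.596  0.1517 0.1343] [-0.2  1.8 -1.4] [ 0.367 -0.088  0.101]
15 20.18 14.77 [0.5959 0.1517 0.1343] [ 0.3  1.9 -1.4] [ 0.507 -0.108  0.077]
20 20.43 19.76 [0.5959 0.1517 0.1344] [ 1.4  2.7 -2.3] [ 0.565 -0.117  0.097]
25 20.68 24.75 [0.5959 0.1518 0.1344] [ 0.5  2.7 -2. ] [ 0.654 -0.057  0.034]
30 20.93 29.75 [0.596  0.1518 0.1344] [-0.1  2.8 -2.8] [ 0.781 -0.063  0.04 ]
35 21.18 34.75 [0.596  0.1518 0.1344] [ 0.4  3.7 -3.2] [ 0.855 -0.161  0.117]
40 21.43 39.75 [0.596  0.1517 0.1345] [ 0.6  3.9 -2.1] [ 0.953 -0.186  0.108]
45 21.68 44.75 [0.5959 0.1516 0.1345] [ 0.8  3.9 -3.1] [ 0.812 -0.096  0.129]
0.019613180136395507 [-0.001 -0.003 -0.    -0.     0.     0.002] 22.175
```

View pics/crop5.png

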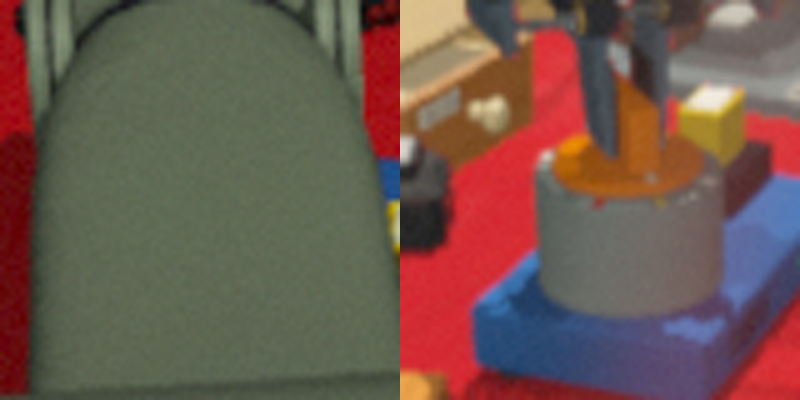

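```bash
python3 - <<'E'
from h import *
t=[.6008,.0963,.094]
to=lambda q:((q-[250,160]+.5)*5-.5+[400,0]).round(0).tolist()
for d in(35,40,45,50,55):
    a=np.deg2rad(180-d);print(d,[to(proj("scene",tf(t,np.array([[r*np.cos(a),.055+r*np.sin(a),z]])))[0]) for r,z in((.039,.128),(.051,.12))])
C=cv2.imread("pics/scene5.png")
m=mask(C,(9,150,60),(22,255,255));g=np.zeros_like(m);g[160:205,270:320]=1;m*=g
m2=m;ys,xs=np.nonzero(m2);print(xs.min(),xs.max(),ys.min(),ys.max())
E
```

```text
35 [[662.0, 176.0], [673.0, 196.0]]
40 [[657.0, 177.0], [667.0, 197.0]]
45 [[652.0, 178.0], [660.0, 199.0]]
50 [[646.0, 179.0], [652.0, 200.0]]
55 [[640.0, 180.0], [645.0, 201.0]]
270 318 167 199
```

The lid's white mark at crop (650,178) projects to about 46°. The yellow mark at (661,202) projects to about 45°. They line up, and the nubs only start at 56°, so I'm handing it in.

```bash
python3 -c "
from plant import robot
print(robot.read_ee_rot(),robot.read_grasp_force(),robot.finish_job())"
```

```text
the job is handed in; nothing more can be done
[-3.14140975e+00 -9.09242608e-05  2.45040394e+00] 40.000346302986145 None
```

The job is handed in at about 22 s of the 61 s limit: the relay is plugged fully home and the lid seated and twisted to about 45°, on the yellow half-way marks, with the gripper still holding it there at 40 N.

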